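# Sort the dressing table: eyewear and hair things into their trays

### The job

Tidy the dressing table by kind: slide the black spectacle case through the open side of the tray that already holds the red spectacle case, and the chrome claw clip into the tray that already holds the hairbrush. Push each one along the table top without lifting it or tipping it over, until it is right inside and does not stick out of the tray's open side. The red case and the hairbrush must stay in their trays, and leave the dish and the bangles alone.

Things in the scene. Friction and masses are not known exactly. Their poses are not given: they have to be found in the camera images.
- black_case: closed black plastic spectacle case, 150 long (its x) x 58 wide (its y) x 38 mm high, rounded edges, about 90 g, loose on the table between the trays; origin at the centre of its underside, z up. To be sorted.
- black_case_end_a (a point): point on the black case's centreline 60 mm from its middle towards its +x end, 19 mm above its underside
- black_case_end_b (a point): the same towards its -x end
- claw_clip: chrome hair claw clip standing on its teeth, 104 long (its x) x 44 wide (its y) x about 40 mm high, solid to push against up to 22 mm above the table, about 60 g, loose between the trays; origin at the centre of its underside, z up. To be sorted.
- claw_clip_end_a (a point): point on the clip's centreline 42 mm from its middle towards its +x end, 15 mm above its underside
- claw_clip_end_b (a point): the same towards its -x end
- red_case: dark red spectacle case, 150 (x) x 58 (y) x 38 mm, loose, already lying at the back of one of the two trays (either one); origin at the centre of its underside
- hairbrush: pink paddle hairbrush lying bristles down, 185 long (x) x 58 wide (y) x 35 mm high, paddle on its +x half, handle to -x, loose, already lying at the back of the other tray; origin at table level, mid-length
- left_tray: fixed light-wood tray on the robot's left (+y), beige lining flush with the table (no step). Inside 250 (its x) x 210 mm (its y); walls 6 thick, 40 mm high on its -x, +x and +y sides; its -y side, towards the middle of the table, is open. Origin at the inside's centre, table level: open edge at its y = -105 mm, back wall at y = +105 mm; the thing already there lies about y = +45 mm.
- right_tray: fixed tray on the robot's right (-y), the mirror image: walls on its -x, +x and -y sides, open on its +y side at y = +105 mm, back wall's inner face at y = -105 mm; the thing already there lies about y = -45 mm. Same sizes, origin at the centre of the inside, at table level.
- dish: white porcelain soap dish, 80 (x) x 115 (y) x 23 mm, bystander beyond the trays; origin at the centre of its underside
- bangle0: emerald glass bangle lying flat, 70 mm across, 8 mm high, bystander; origin at its centre, underside
- bangle1: the second emerald bangle, the same
- carousel_base: lipstick carousel beyond the right tray, 104 mm across, about 140 mm high, its foot fixed, its top turning freely; bystander; origin at the centre of its underside
Not all that is in view belongs to the job. Several things have the shape of the claw_clip; the one meant has the colours described above. What is shaped like the black_case but purple is not meant.

How it is judged:
At the end, for the whole second after the job is handed in: Black case with the red case, clip with the hairbrush: both listed end points of case and clip, and the middles of red case and brush, lie between the tray walls, 20 mm or more inside its open edge; case and clip flat on the table (12 mm, 0.2 rad), at rest (20 mm/s) (((x of black_case_end_a in the frame of left_tray between -0.125 and 0.125 m and y of black_case_end_a in the frame of left_tray between -0.085 and 0.105 m and x of black_case_end_b in the frame of left_tray between -0.125 and 0.125 m and y of black_case_end_b in the frame of left_tray between -0.085 and 0.105 m and x of red_case in the frame of left_tray between -0.125 and 0.125 m and y of red_case in the frame of left_tray between -0.085 and 0.105 m) or (x of black_case_end_a in the frame of right_tray between -0.125 and 0.125 m and y of black_case_end_a in the frame of right_tray between -0.105 and 0.085 m and x of black_case_end_b in the frame of right_tray between -0.125 and 0.125 m and y of black_case_end_b in the frame of right_tray between -0.105 and 0.085 m and x of red_case in the frame of right_tray between -0.125 and 0.125 m and y of red_case in the frame of right_tray between -0.105 and 0.085 m)) and ((x of claw_clip_end_a in the frame of left_tray between -0.125 and 0.125 m and y of claw_clip_end_a in the frame of left_tray between -0.085 and 0.105 m and x of claw_clip_end_b in the frame of left_tray between -0.125 and 0.125 m and y of claw_clip_end_b in the frame of left_tray between -0.085 and 0.105 m and x of hairbrush in the frame of left_tray between -0.125 and 0.125 m and y of hairbrush in the frame of left_tray between -0.085 and 0.105 m) or (x of claw_clip_end_a in the frame of right_tray between -0.125 and 0.125 m and y of claw_clip_end_a in the frame of right_tray between -0.105 and 0.085 m and x of claw_clip_end_b in the frame of right_tray between -0.125 and 0.125 m and y of claw_clip_end_b in the frame of right_tray between -0.105 and 0.085 m and x of hairbrush in the frame of right_tray between -0.125 and 0.125 m and y of hairbrush in the frame of right_tray between -0.105 and 0.085 m)) and height (world z) of each of black_case, claw_clip below 0.012 m and angle between each of black_case, claw_clip's own z axis and vertical below 0.2 rad and linear speed of each of black_case, claw_clip below 0.02 m/s); the robot touches nothing.
It fails at once if the black case or the claw clip is lifted more than 25 mm off the table (height (world z) of any of black_case, claw_clip above 0.025 m).
It fails at once if the black case or the claw clip is tipped over (more than 0.6 rad) (angle between any of black_case, claw_clip's own z axis and vertical above 0.6 rad).
It fails at once if the dish or a bangle is shifted by more than 30 mm (distance of any of dish, bangle0, bangle1 from where it was at the start of the episode above 0.03 m).
It also fails if it takes over 58 s, if anything falls off the work surface, if the arm or the gripper's body presses on something with over 40 N, if the wrist force passes 120 N, or if a joint passes its speed limit or range.

### The arm

A 6-joint arm with a two-finger parallel gripper is mounted at the origin on the work surface. World frame = base frame: x ahead of the robot, y to its left, z up, the work surface at z = 0. Lengths are in m, angles in rad, forces in N, time in s.
With the tool pointing down it reaches from about 0.225 to 0.725 m from the base axis. Payload 3.1 kg.
Tool frame: the origin (TCP) lies midway between the tips of the shut fingers; the grasp point (between the pads) lies 19 mm behind it; z points along the fingers, y is the line along which they close (so a half turn about z gives the same grasp; the last joint's range is limited). The gripper opens to 85 mm and grips with 20 to 120 N. Pads are 22 mm wide; open, the fingers measure 114 mm over their backs; the gripper's body (76 mm by 85 mm) begins 54 mm behind the grasp point. The pads swing forward as they close: fully open they stand 13 mm farther back than shut.
Start: joints at [1.094, 0.048, 0.099, 1.622, 0, 1.443], TCP at [0.179, 0.493, 0.231] pointing down, gripper open.
Joint ranges: [-2.91, 2.91], [-0.99, 1.94], [-1.21, 1.42], [-2.12, 2.29], [-1.49, 1.47], [-3.14, 3.14]. Speed limits (rad/s): [2.79, 2.79, 3.14, 3.14, 3.14, 3.14].

### API

Orientations are given as a 3x3 rotation matrix whose columns are the frame's x, y, z axes.
In Python, from station import bot gives the robot as it stands.
- The arm moves only by the tool move_arm, never from a script. Its argument "deltas" is a list of rows, each a list of 7 numbers: the opening, from -1 (shut) to 1 (fully open), then the shift along the tool's x, y, z scaled (see below), then the turn, a rotation vector about the tool's x, y, z scaled (see below). In form: [[hand, x, y, z, rx, ry, rz], ...]. A call has exactly 10 rows; each row is the pose to reach, as a shift and turn from the pose commanded when the call began, along the tool's axes at that moment, turning the shorter way round; what a row does not reach only later rows make up. The controller multiplies each number of a shift by 0.25 m and each number of a turn by 180 degrees. A row lasts 1/8 s, in which the tool goes at most 62.5 mm and 10.7 degrees, less where a joint would pass 70% of its speed; a pose out of reach is approached as far as the arm can. A call with a number of a shift or a turn outside -1 to 1 is refused whole. A call with a gripper value outside its range is refused whole. The fingers move at their own pace and stop on an object; "grip_force" is the grip in N (left out, the last holds). Time passes only in rows, so rows that repeat a pose let the fingers close, or fill a call up. It gives the time, the measured TCP pose, the force, the opening and the grip force at its end, in the units of the state.
- bot.state(): the state, without advancing time (a new reading comes with each control period).
- bot.camera(name): name is "scene" or "top" or "wrist"; returns a dict with "color" (400x640x3 uint8, red, green, blue), "fx", "fy", "cx", "cy" (pixels), "extrinsics" (4x4, takes a point from camera to world coordinates); the wrist camera has in their place "hand_eye" (4x4, takes a point from camera to tool coordinates, whose origin is the TCP and whose axes are the flange's). Camera axes: x right, y up, looking along -z (the intrinsics and any distortion apply to the point x, -y, -z); pixel columns grow to the right and rows downward; lengths in m; the calibration is good to about 2 mm. A picture is of the moment at which its call begins: read the wrist's pose just before it. There is no depth.
- bot.hand_in(): hands the job in; it is judged then, once.
Trained networks look in the newest picture that a camera, given by its name, has taken for a name from the list of things; names that differ only in an ending like _2 or _b are one class to them, and where a whole thing is asked for, a point or a joint stands for the part that bears it (a point fixed in the world has none). Each returns a list of dicts, best first, with "score" (0 to 1); they miss things now and then, are a little off and sometimes report something else, mostly with a low value. They report only what shows in the picture. A call takes as long as a camera call. They do not tell look-alikes from the thing itself.
- bot.outline_of(query, camera): "mask" (400x640 bool, what is visible of it) and "uv" ([column, row] in pixels, amid what is visible of it).
The state is a dict: "t": time; "q": joint angles; "joint_velocities": joint speeds; "tau": joint torques, N m; "eef_pos": TCP position; "tool_rot": TCP orientation; "wrist_force": force on the tool from outside, world axes, zero at the start; "moment": the same for the moment, N m; "width": finger opening in m; "finger_force": force on a finger pad.
Only numpy, scipy, OpenCV 4.12 (cv2) and the standard library are available. Lean on these libraries where they do the work, as an engineer would, in place of code of your own. Each camera call takes 0.05 s, during which the arm holds its last target. There are 200 camera calls.

## Working session

There is one attempt and no reset: what is moved stays moved. The work goes in short steps, Python scripts to look and compute and a tool call to move; the robot and the scene stay as the last step left them, time stands still between calls to the robot, and variables do not carry over. Pictures are saved under pics/ and viewed, at most 10 in all, crops included, and the job is handed in when it is done.

Besides the shell and the picture viewer there is one more tool, called after "Request:" by a JSON object that holds its "method" and its "body", one argument or row to a line. move_arm: Moves the arm, as the interface text tells. Its arguments: {"type":"object","properties":{"deltas":{"type":"array","items":{"type":"array","items":{"type":"number"}}},"grip_force":{"type":"number"}},"required":["deltas"]}

```bash
mkdir -p pics; cat > h.py <<'E'
import numpy as np, cv2
from station import bot
def w(cam,uv,z):
    uv=np.asarray(uv,float).reshape(-1,2); E=np.array(cam["extrinsics"])
    d=np.c_[(uv[:,0]-cam["cx"])/cam["fx"],-(uv[:,1]-cam["cy"])/cam["fy"],-np.ones(len(uv))]@E[:3,:3].T
    o=E[:3,3]; return o+d*((z-o[2])/d[:,2])[:,None]
def proj(cam,P):
    E=np.array(cam["extrinsics"]); p=(np.asarray(P)-E[:3,3])@E[:3,:3]
    return np.c_[cam["cx"]+cam["fx"]*p[:,0]/-p[:,2],cam["cy"]-cam["fy"]*p[:,1]/-p[:,2]]
def save(c,n): cv2.imwrite("pics/"+n,c["color"][:,:,::-1])
E
python3 - <<'E'
from h import *
s=bot.state(); print(s["eef_pos"],s["tool_rot"],s["t"],s["width"])
H=dict(black_case=.038,claw_clip=.03,red_case=.038,hairbrush=.03,left_tray=.02,right_tray=.02,dish=.02,bangle0=.005,carousel_base=.1)
for n in["top","scene"]:
    c=bot.camera(n); save(c,n+"0.png"); print(n,c["fx"],np.round(c["extrinsics"],3).tolist())
    for q,z in H.items():
        for o in bot.outline_of(q,n):
            p=np.argwhere(o["mask"])[:,::-1]
            if len(p)<5: continue
            r=cv2.minAreaRect(w(c,p,z)[:,:2].astype(np.float32)*1000)
            print(q,round(o["score"],2),np.round(o["uv"]),"rect",np.round(r[0]),np.round(r[1]),round(r[2]),"rgb",c["color"][o["mask"]].mean(0).round())
E
```

```text
[0.17916285 0.49283307 0.23010457] [[-9.39775806e-01  3.41789810e-01 -1.07727854e-03]
 [ 3.41791379e-01  9.39773514e-01 -2.09636456e-03]
 [ 2.95881799e-04 -2.33831721e-03 -9.99997222e-01]] 0.0 0.08536289520109845
top 421.4068300596937 [[0.015, 0.991, -0.133, 0.331], [-1.0, 0.017, 0.015, 0.0], [0.017, 0.133, 0.991, 1.3], [0.0, 0.0, 0.0, 1.0]]
black_case 0.92 [408. 278.] rect [ 242. -274.] [150.  59.] 73 rgb [158.  72. 161.]
black_case 0.59 [306. 157.] rect [607.  37.] [153.  58.] 8 rgb [43. 38. 36.]
claw_clip 0.86 [359. 241.] rect [ 362. -117.] [45. 92.] 56 rgb [ 38. 123.  44.]
claw_clip 0.74 [318. 214.] rect [443.   6.] [99. 43.] 15 rgb [200. 185. 164.]
claw_clip 0.25 [305. 158.] rect [606.  37.] [154.  60.] 8 rgb [43. 38. 36.]
red_case 0.62 [451. 187.] rect [ 538. -407.] [148.  66.] 1 rgb [199.  13.  23.]
hairbrush 0.73 [181. 180.] rect [504. 414.] [172.  57.] 4 rgb [243. 136. 155.]
left_tray 0.77 [201. 199.] rect [499. 373.] [227. 268.] 89 rgb [234. 208. 152.]
right_tray 0.72 [201. 199.] rect [497. 373.] [228. 267.] 89 rgb [233. 208. 152.]
right_tray 0.59 [432. 186.] rect [ 539. -3
[... 900 characters left out ...]
case 0.3 [332. 298.] rect [795.  17.] [65. 68.] 82 rgb [ 27. 110.  56.]
hairbrush 0.73 [457. 214.] rect [515. 406.] [192.  75.] 2 rgb [203. 111. 125.]
left_tray 0.6 [428. 209.] rect [492. 372.] [244. 312.] 89 rgb [194. 162. 113.]
right_tray 0.86 [169. 240.] rect [ 532. -375.] [314. 228.] 2 rgb [196. 166. 115.]
dish 0.68 [411. 279.] rect [763. 203.] [122. 100.] 88 rgb [212. 199. 165.]
bangle0 0.72 [330. 299.] rect [764.  24.] [71. 74.] 82 rgb [ 35. 106.  54.]
bangle0 0.65 [291. 303.] rect [763. -74.] [65. 72.] 82 rgb [ 19. 113.  57.]
bangle0 0.51 [303. 205.] rect [429.   2.] [133.  54.] 11 rgb [182. 171. 153.]
carousel_base 0.7 [231. 284.] rect [ 790. -193.] [178.  91.] 3 rgb [170. 120. 105.]
```

View pics/top0.png

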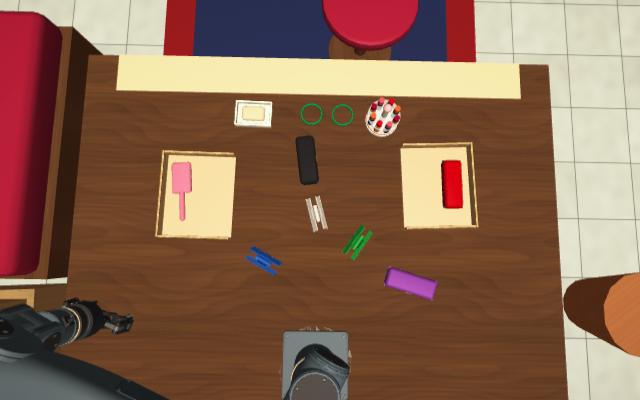

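View pics/scene0.png

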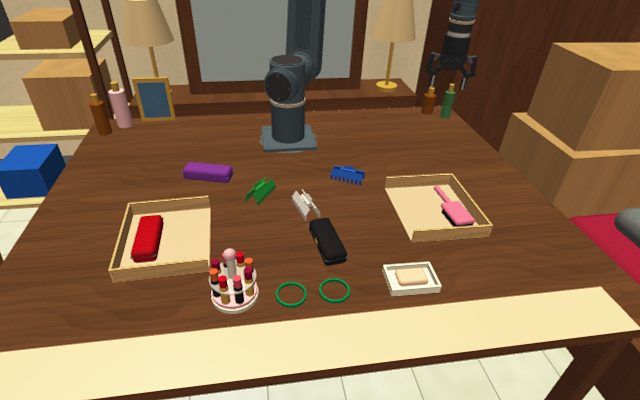

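The top view shows the red case in the right tray (451,187) and the brush in the left tray (181,180).
- **Case-shaped:** black (307,160) and purple (411,283). The black one is meant, going to the right tray.
- **Clip-shaped:** chrome (317,213), green (358,242) and blue (263,260). The grey-white one at (317,213) is the chrome one, going to the left tray.

I'll confirm these in one enlarged crop.

```bash
cat >> h.py <<'E'
def plan(p,yaw,z):
    "deltas (scaled) to world p=(x,y), tool y-axis yaw deg"
    from scipy.spatial.transform import Rotation as R
    s=bot.state(); T=np.array(s["tool_rot"]); a=np.radians(yaw)
    y=np.array([-np.sin(a),np.cos(a),0]); zz=np.array([0,0,-1.]); G=np.c_[np.cross(y,zz),y,zz]
    d=T.T@(np.array([*p,z])-s["eef_pos"])/.25; r=R.from_matrix(T.T@G).as_rotvec()/np.pi
    print("plan",np.round(d,4),np.round(r,4),"now",np.round(s["eef_pos"],4))
E
python3 - <<'E'
from h import *
c=bot.camera("top"); im=c["color"][100:280,230:450]
cv2.imwrite("pics/crop0.png",cv2.resize(im,None,fx=3.3,fy=3.3,interpolation=cv2.INTER_CUBIC)[:,:,::-1])
print(w(c,[[236,153],[231,239],[400,144],[405,229]],0).round(3))
print(w(c,[[306,136],[306,184],[310,197],[324,229]],.02).round(3))
# chrome: bright grey pixels; case: dark
for nm,z in(("black_case",.03),("claw_clip",.02)):
  for o in bot.outline_of(nm,"top"):
    m=o["mask"]; col=c["color"][m].mean(0)
    if np.ptp(col)<45:
      r=cv2.minAreaRect(w(c,np.argwhere(m)[:,::-1],z)[:,:2].astype(np.float32)*1000); print(nm,np.round(r[0]),np.round(r[1]),r[2])
plan((.442,.006),15,.12); 
E
```

```text
[[ 0.631  0.261  0.   ]
 [ 0.362  0.265  0.   ]
 [ 0.67  -0.256  0.   ]
 [ 0.401 -0.27   0.   ]]
[[ 0.684  0.042  0.02 ]
 [ 0.533  0.038  0.02 ]
 [ 0.493  0.025  0.02 ]
 [ 0.396 -0.019  0.02 ]]
black_case [606.  37.] [156.  62.] 6.609249114990234
claw_clip [757. 208.] [120.  92.] 88.25232696533203
claw_clip [444.   5.] [93. 41.] 14.89031982421875
plan [-1.6533 -1.4733  0.4453] [ 0.      0.     -0.1943] now [0.1794 0.4934 0.2313]
```

View pics/crop0.png

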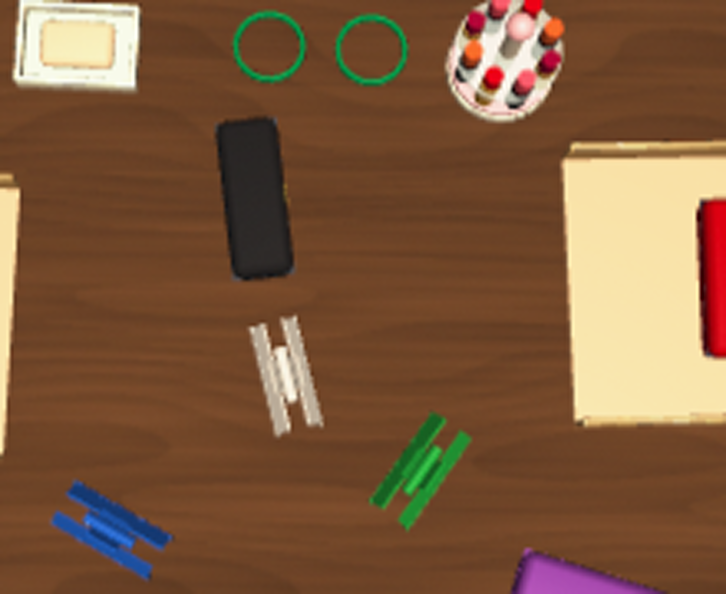

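The crop confirms it: the grey-white chrome clip is at crop (285,375), unlike the green and blue ones. The black case is at crop (255,198).

Request:
{"method": "move_arm", "body": {
  "deltas": [
    [1, -0.83, -0.74, 0.1, 0, 0, -0.194],
    [1, -0.83, -0.74, 0.1, 0, 0, -0.194],
    [1, -0.83, -0.74, 0.1, 0, 0, -0.194],
    [1, -0.83, -0.74, 0.1, 0, 0, -0.194],
    [1, -0.83, -0.74, 0.1, 0, 0, -0.194],
    [1, -0.83, -0.74, 0.1, 0, 0, -0.194],
    [1, -0.83, -0.74, 0.1, 0, 0, -0.194],
    [1, -0.83, -0.74, 0.1, 0, 0, -0.194],
    [1, -0.83, -0.74, 0.1, 0, 0, -0.194],
    [1, -0.83, -0.74, 0.1, 0, 0, -0.194]
  ]
}}

```text
t: 2.4
eef_pos: [0.3109, 0.2492, 0.2063]
tool_rot: [[-0.966, -0.259, -0.0], [-0.259, 0.966, -0.0], [0.0, -0.0, -1.0]]
wrist_force: [0.6, 1.1, -0.0]
width: 0.0854
finger_force: 0.0
```

```bash
python3 -c "
from h import *
plan((.443,.006),15,.10)"
```

```text
plan [-0.258  -1.0768  0.4253] [-0.     -0.      0.0002] now [0.3109 0.2492 0.2063]
```

Request:
{"method": "move_arm", "body": {
  "deltas": [
    [1, -0.258, -1, 0.42, 0, 0, 0],
    [1, -0.258, -1, 0.42, 0, 0, 0],
    [1, -0.258, -1, 0.42, 0, 0, 0],
    [1, -0.258, -1, 0.42, 0, 0, 0],
    [1, -0.258, -1, 0.42, 0, 0, 0],
    [1, -0.258, -1, 0.42, 0, 0, 0],
    [1, -0.258, -1, 0.42, 0, 0, 0],
    [1, -0.258, -1, 0.42, 0, 0, 0],
    [1, -0.258, -1, 0.42, 0, 0, 0],
    [1, -0.258, -1, 0.42, 0, 0, 0]
  ]
}}

```text
t: 3.65
eef_pos: [0.438, 0.0242, 0.1017]
tool_rot: [[-0.966, -0.259, 0.001], [-0.259, 0.966, -0.0], [-0.001, -0.0, -1.0]]
wrist_force: [0.2, -0.8, 0.1]
width: 0.0853
finger_force: 0.0
```

```bash
python3 - <<'E'
from h import *
s=bot.state(); c=bot.camera("wrist"); save(c,"w1.png")
T=np.eye(4);T[:3,:3]=s["tool_rot"];T[:3,3]=s["eef_pos"]
c["extrinsics"]=T@np.array(c["hand_eye"])
for o in bot.outline_of("claw_clip","wrist"):
    r=cv2.minAreaRect(w(c,np.argwhere(o["mask"])[:,::-1],.02)[:,:2].astype(np.float32)*1000); print(o["score"],np.round(o["uv"]),r,c["color"][o["mask"]].mean(0))
plan((.443,.006),15,.008)
E
```

```text
0.72 [284. 210.] ((446.2979431152344, 4.778045654296875), (109.06104278564453, 43.29337692260742), 15.412126541137695) [250.0699936  248.77364044 241.35611004]
0.68 [592.  54.] ((302.8337097167969, 159.29881286621094), (110.12865447998047, 60.28962707519531), 61.35808181762695) [ 62.12669097  97.0599433  168.92993115]
0.63 [96. 34.] ((364.8432312011719, -122.03995513916016), (55.78679656982422, 103.19046783447266), 55.3790283203125) [ 73.25335988 156.25126929  81.84529617]
plan [-0.0007 -0.0746  0.3741] [-0.      0.0001 -0.0001] now [0.438  0.024  0.1015]
```

View pics/w1.png

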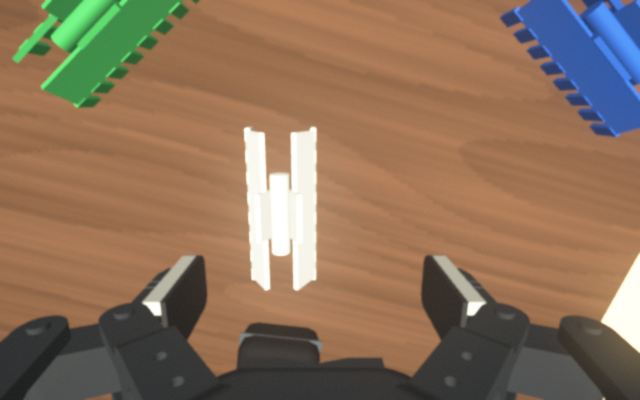

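The wrist view shows the chrome clip centred at (284,210), lined up with the fingers; green and blue are clear of it. Now I'll straddle it and close lightly.

Request:
{"method": "move_arm", "body": {
  "deltas": [
    [1, -0.008, -0.079, 0, 0, 0, 0],
    [1, -0.008, -0.079, 0.1, 0, 0, 0],
    [1, -0.008, -0.079, 0.2, 0, 0, 0],
    [1, -0.008, -0.079, 0.3, 0, 0, 0],
    [1, -0.008, -0.079, 0.394, 0, 0, 0],
    [1, -0.008, -0.079, 0.394, 0, 0, 0],
    [0.3, -0.008, -0.079, 0.394, 0, 0, 0],
    [-0.2, -0.008, -0.079, 0.394, 0, 0, 0],
    [-0.3, -0.008, -0.079, 0.394, 0, 0, 0],
    [-0.3, -0.008, -0.079, 0.394, 0, 0, 0]
  ],
  "grip_force": 20
}}

```text
t: 5.0
eef_pos: [0.4464, 0.0049, 0.0043]
tool_rot: [[-0.966, -0.258, 0.003], [-0.258, 0.966, -0.0], [-0.003, -0.001, -1.0]]
wrist_force: [0.2, 0.8, 3.6]
width: 0.0433
finger_force: 21.6
```

```bash
python3 -c "
from h import *
plan((.46,.20),8,.003);plan((.475,.325),0,.003);print(bot.state()['width'])"
```

```text
plan [-0.2539  0.7399  0.0049] [-0.0003  0.0009  0.0385] now [0.4464 0.0049 0.0043]
plan [-0.4407  1.2075  0.0048] [-0.0003  0.0009  0.083 ] now [0.4464 0.0049 0.0043]
0.04333961447136197
```

Request:
{"method": "move_arm", "body": {
  "deltas": [
    [-0.3, -0.02, 0.05, 0, 0, 0, 0.003],
    [-0.3, -0.05, 0.13, 0, 0, 0, 0.007],
    [-0.3, -0.08, 0.22, 0, 0, 0, 0.011],
    [-0.3, -0.11, 0.31, 0, 0, 0, 0.016],
    [-0.3, -0.14, 0.4, 0, 0, 0, 0.02],
    [-0.3, -0.17, 0.49, 0, 0, 0, 0.025],
    [-0.3, -0.2, 0.58, 0, 0, 0, 0.03],
    [-0.3, -0.23, 0.66, 0, 0, 0, 0.034],
    [-0.3, -0.25, 0.72, 0, 0, 0, 0.038],
    [-0.3, -0.255, 0.74, 0, 0, 0, 0.04]
  ]
}}

```text
t: 6.25
eef_pos: [0.4603, 0.2003, 0.0043]
tool_rot: [[-0.991, -0.135, 0.003], [-0.135, 0.991, -0.002], [-0.003, -0.002, -1.0]]
wrist_force: [0.0, -3.2, 6.5]
width: 0.0437
finger_force: 21.8
```

```bash
python3 -c "
from h import *
plan((.475,.325),0,.003);print(bot.state()['width'])"
```

```text
plan [-0.1257  0.4865  0.0043] [-0.0007  0.0009  0.0431] now [0.4603 0.2003 0.0043]
0.04369382366507415
```

Request:
{"method": "move_arm", "body": {
  "deltas": [
    [-0.3, -0.02, 0.06, 0, 0, 0, 0.005],
    [-0.3, -0.04, 0.13, 0, 0, 0, 0.012],
    [-0.3, -0.06, 0.21, 0, 0, 0, 0.019],
    [-0.3, -0.08, 0.29, 0, 0, 0, 0.027],
    [-0.3, -0.1, 0.37, 0, 0, 0, 0.034],
    [-0.3, -0.12, 0.44, 0, 0, 0, 0.04],
    [-0.3, -0.125, 0.475, 0, 0, 0, 0.043],
    [-0.3, -0.125, 0.475, 0, 0, 0, 0.043],
    [0.3, -0.125, 0.475, 0, 0, 0, 0.043],
    [0.8, -0.125, 0.475, 0, 0, 0, 0.043]
  ]
}}

```text
t: 7.5
eef_pos: [0.4733, 0.3218, 0.0022]
tool_rot: [[-1.0, 0.0, -0.001], [0.0, 1.0, -0.001], [0.001, -0.001, -1.0]]
wrist_force: [0.0, 1.3, 0.4]
width: 0.0723
finger_force: 0.0
```

Request:
{"method": "move_arm", "body": {
  "deltas": [
    [0.9, 0, 0, 0, 0, 0, 0],
    [0.9, 0, 0, 0, 0, 0, 0],
    [0.9, 0, 0, -0.1, 0, 0, 0],
    [0.9, 0, 0, -0.25, 0, 0, 0],
    [1, 0, 0, -0.4, 0, 0, 0],
    [1, 0, -0.2, -0.5, 0, 0, 0],
    [1, 0, -0.4, -0.5, 0, 0, 0],
    [1, 0, -0.6, -0.5, 0, 0, 0],
    [1, 0, -0.8, -0.5, 0, 0, 0],
    [1, 0, -1, -0.5, 0, 0, 0]
  ]
}}

```text
t: 8.75
eef_pos: [0.4737, 0.0706, 0.1279]
tool_rot: [[-1.0, -0.0, 0.001], [-0.0, 1.0, -0.0], [-0.001, -0.0, -1.0]]
wrist_force: [0.3, 0.8, 0.3]
width: 0.0856
finger_force: 0.0
```

```bash
python3 - <<'E'
from h import *
c=bot.camera("top"); save(c,"top1.png")
for q,z in(("claw_clip",.02),("black_case",.03)):
  for o in bot.outline_of(q,"top"):
    r=cv2.minAreaRect(w(c,np.argwhere(o["mask"])[:,::-1],z)[:,:2].astype(np.float32)*1000); print(q,o["score"],np.round(o["uv"]),r,c["color"][o["mask"]].mean(0).round())
plan((.602,.036),7.5,.11)
E
```

```text
claw_clip 0.63 [216. 200.] ((475.6143798828125, 322.8615417480469), (98.6670150756836, 45.268863677978516), 0.03891202062368393) [210. 194. 171.]
claw_clip 0.57 [358. 242.] ((359.273193359375, -119.29027557373047), (44.23434066772461, 100.04035949707031), 55.176063537597656) [ 37. 126.  45.]
black_case 0.82 [412. 281.] ((241.30728149414062, -276.3561706542969), (150.24618530273438, 57.80622863769531), 74.07009887695312) [160.  72. 164.]
black_case 0.6 [307. 156.] ((607.1787719726562, 34.57530975341797), (157.17047119140625, 58.36918640136719), 10.8656644821167) [45. 39. 36.]
plan [-0.5132 -0.1345  0.0715] [ 0.      0.     -0.0431] now [0.4739 0.0702 0.1279]
```

View pics/top1.png

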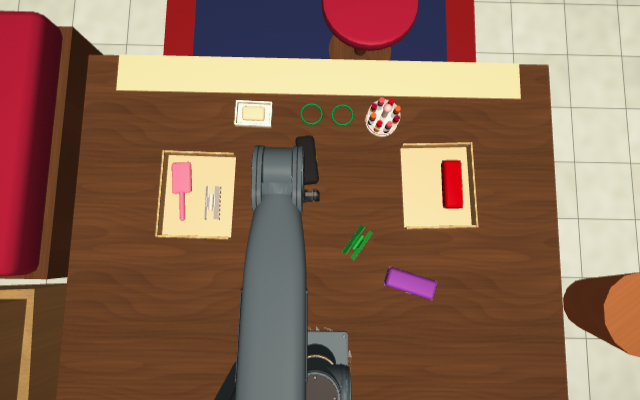

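The clip is fully inside the left tray at pixel (216,200); the black case hasn't moved (307,158). Next I'll move above the case.

Request:
{"method": "move_arm", "body": {
  "deltas": [
    [1, -0.1, -0.03, 0.07, 0, 0, -0.01],
    [1, -0.25, -0.07, 0.07, 0, 0, -0.02],
    [1, -0.4, -0.1, 0.07, 0, 0, -0.043],
    [1, -0.513, -0.134, 0.07, 0, 0, -0.043],
    [1, -0.513, -0.134, 0.07, 0, 0, -0.043],
    [1, -0.513, -0.134, 0.07, 0, 0, -0.043],
    [1, -0.513, -0.134, 0.07, 0, 0, -0.043],
    [1, -0.513, -0.134, 0.07, 0, 0, -0.043],
    [1, -0.513, -0.134, 0.07, 0, 0, -0.043],
    [1, -0.513, -0.134, 0.07, 0, 0, -0.043]
  ]
}}

```text
t: 10.15
eef_pos: [0.602, 0.0387, 0.1105]
tool_rot: [[-0.991, -0.135, 0.0], [-0.135, 0.991, 0.0], [-0.0, -0.0, -1.0]]
wrist_force: [0.2, -0.8, 0.5]
width: 0.0856
finger_force: 0.0
```

```bash
python3 - <<'E'
from h import *
s=bot.state(); c=bot.camera("wrist"); save(c,"w2.png")
T=np.eye(4);T[:3,:3]=s["tool_rot"];T[:3,3]=s["eef_pos"]
c["extrinsics"]=T@np.array(c["hand_eye"])
for o in bot.outline_of("black_case","wrist"):
    r=cv2.minAreaRect(w(c,np.argwhere(o["mask"])[:,::-1],.03)[:,:2].astype(np.float32)*1000); print(o["score"],np.round(o["uv"]),r,c["color"][o["mask"]].mean(0))
plan((.602,.036),7.5,.008)
E
```

```text
0.86 [312. 207.] ((610.3052368164062, 36.11698913574219), (150.50827026367188, 60.03379440307617), 7.705772876739502) [91.79315605 86.31941831 81.31921493]
plan [ 0.0016 -0.0102  0.4095] [-0.      0.      0.0013] now [0.602  0.0386 0.1104]
```

View pics/w2.png

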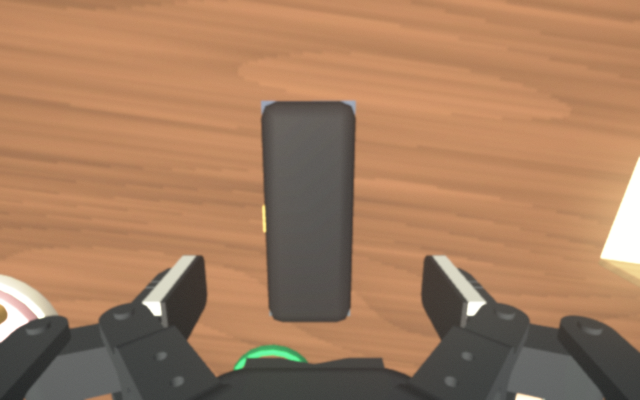

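The wrist view shows the black case centred at (312,207), parallel to the fingers.

Request:
{"method": "move_arm", "body": {
  "deltas": [
    [1, -0.01, -0.012, 0.02, 0, 0, 0],
    [1, -0.01, -0.012, 0.12, 0, 0, 0],
    [1, -0.01, -0.012, 0.22, 0, 0, 0],
    [1, -0.01, -0.012, 0.32, 0, 0, 0],
    [1, -0.01, -0.012, 0.42, 0, 0, 0],
    [1, -0.01, -0.012, 0.42, 0, 0, 0],
    [0.6, -0.01, -0.012, 0.42, 0, 0, 0],
    [0.1, -0.01, -0.012, 0.42, 0, 0, 0],
    [0.1, -0.01, -0.012, 0.42, 0, 0, 0],
    [0.1, -0.01, -0.012, 0.42, 0, 0, 0]
  ],
  "grip_force": 20
}}

```text
t: 11.5
eef_pos: [0.6064, 0.0359, 0.007]
tool_rot: [[-0.991, -0.135, 0.003], [-0.135, 0.991, -0.0], [-0.003, -0.001, -1.0]]
wrist_force: [1.0, 0.5, 4.8]
width: 0.0578
finger_force: 22.7
```

```bash
python3 -c "
from h import *
plan((.545,-.12),-2,.006);plan((.533,-.333),-3,.006);print(bot.state()['width'])"
```

```text
plan [ 0.3273 -0.5849  0.0035] [-0.0001  0.001   0.0541] now [0.6064 0.0359 0.007 ]
plan [ 0.4895 -1.4227  0.0036] [-0.0001  0.001   0.0596] now [0.6064 0.0359 0.007 ]
0.0578153523428996
```

Request:
{"method": "move_arm", "body": {
  "deltas": [
    [0.1, 0.03, -0.04, 0, 0, 0, 0.003],
    [0.1, 0.07, -0.1, 0, 0, 0, 0.006],
    [0.1, 0.11, -0.17, 0, 0, 0, 0.01],
    [0.1, 0.15, -0.24, 0, 0, 0, 0.014],
    [0.1, 0.19, -0.32, 0, 0, 0, 0.018],
    [0.1, 0.23, -0.4, 0, 0, 0, 0.022],
    [0.1, 0.27, -0.47, 0, 0, 0, 0.026],
    [0.1, 0.3, -0.53, 0, 0, 0, 0.029],
    [0.1, 0.32, -0.57, 0, 0, 0, 0.032],
    [0.1, 0.327, -0.585, 0, 0, 0, 0.032]
  ]
}}

```text
t: 12.75
eef_pos: [0.5446, -0.1203, 0.0071]
tool_rot: [[-0.999, -0.034, 0.004], [-0.034, 0.999, 0.001], [-0.004, 0.001, -1.0]]
wrist_force: [2.3, 4.2, 6.5]
width: 0.058
finger_force: 23.1
```

```bash
python3 -c "
from h import *
plan((.533,-.333),2,.006);print(bot.state()['width'])"
```

```text
plan [ 0.075  -0.8488  0.0028] [ 0.0004  0.0012 -0.0004] now [ 0.5446 -0.1203  0.0071]
0.05798603917820008
```

Request:
{"method": "move_arm", "body": {
  "deltas": [
    [0.1, 0.005, -0.06, 0, 0, 0, 0],
    [0.1, 0.015, -0.16, 0, 0, 0, 0],
    [0.1, 0.025, -0.26, 0, 0, 0, 0],
    [0.1, 0.035, -0.36, 0, 0, 0, 0],
    [0.1, 0.045, -0.46, 0, 0, 0, 0],
    [0.1, 0.055, -0.56, 0, 0, 0, 0],
    [0.1, 0.065, -0.66, 0, 0, 0, 0],
    [0.1, 0.07, -0.76, 0, 0, 0, 0],
    [0.1, 0.075, -0.83, 0, 0, 0, 0],
    [0.1, 0.075, -0.85, 0, 0, 0, 0]
  ]
}}

```text
t: 14.0
eef_pos: [0.5322, -0.3333, 0.0071]
tool_rot: [[-0.999, -0.033, 0.002], [-0.033, 0.999, 0.002], [-0.002, 0.002, -1.0]]
wrist_force: [0.6, 5.2, 9.4]
width: 0.0576
finger_force: 23.5
```

Request:
{"method": "move_arm", "body": {
  "deltas": [
    [0.1, 0, 0, 0, 0, 0, 0],
    [0.5, 0, 0, 0, 0, 0, 0],
    [0.7, 0, 0, 0, 0, 0, 0],
    [0.7, 0, 0, 0, 0, 0, 0],
    [0.7, 0, 0, -0.1, 0, 0, 0],
    [0.7, 0, 0, -0.25, 0, 0, 0],
    [0.7, 0, 0, -0.4, 0, 0, 0],
    [0.7, 0.2, 0.2, -0.5, 0, 0, 0],
    [0.7, 0.4, 0.4, -0.5, 0, 0, 0],
    [0.7, 0.6, 0.6, -0.5, 0, 0, 0]
  ]
}}

```text
t: 15.25
eef_pos: [0.3968, -0.2066, 0.1303]
tool_rot: [[-0.999, -0.034, 0.001], [-0.034, 0.999, -0.001], [-0.001, -0.001, -1.0]]
wrist_force: [0.1, 0.6, 1.6]
width: 0.0725
finger_force: 0.0
```

```bash
python3 - <<'E'
from h import *
print(bot.state()["t"],bot.state()["eef_pos"])
c=bot.camera("top"); save(c,"top2.png")
for q,z in(("claw_clip",.02),("black_case",.03),("red_case",.03),("hairbrush",.02),("dish",.02),("bangle0",.005)):
  for o in bot.outline_of(q,"top"):
    r=cv2.minAreaRect(w(c,np.argwhere(o["mask"])[:,::-1],z)[:,:2].astype(np.float32)*1000); print(q,round(o["score"],2),np.round(o["uv"]),np.round(r[0]),np.round(r[1]),round(r[2]))
E
```

```text
15.25 [ 0.39675759 -0.20658919  0.13031401]
claw_clip 0.74 [359. 245.] [ 361. -118.] [48. 99.] 58
claw_clip 0.62 [216. 202.] [473. 323.] [44. 99.] 90
claw_clip 0.61 [262. 259.] [302. 162.] [104.  47.] 59
black_case 0.83 [426. 286.] [ 225. -330.] [43. 58.] 70
black_case 0.66 [379. 118.] [ 750. -198.] [101. 132.] 64
black_case 0.56 [426. 170.] [ 564. -327.] [62. 92.] 89
red_case 0.91 [455. 180.] [ 544. -409.] [141.  64.] 2
hairbrush 0.72 [182. 179.] [507. 418.] [176.  58.] 4
dish 0.69 [254. 111.] [753. 208.] [121.  88.] 88
dish 0.58 [425. 174.] [ 565. -331.] [94. 63.] 2
bangle0 0.67 [351. 111.] [756. -86.] [25. 64.] 73
bangle0 0.4 [303. 106.] [762.  27.] [69. 66.] 45
```

View pics/top2.png

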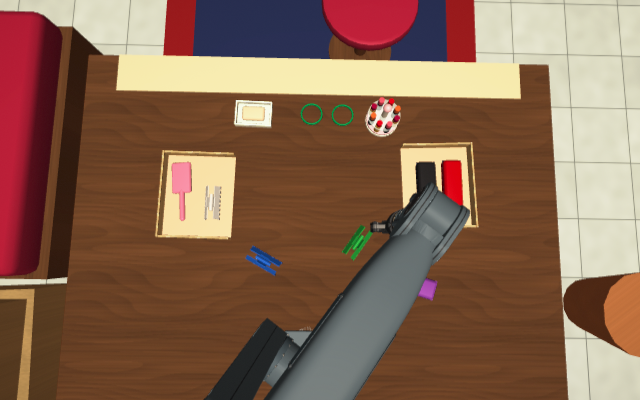

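The black case lies beside the red one in the right tray, around (426,175) and partly hidden by the arm. The clip and brush are in the left tray, nothing else has moved, and the arm is clear.

```bash
python3 -c "
from h import *
print(bot.hand_in())"
```

```text
the job is handed in; nothing more can be done
None
```

I handed the job in at about 15 s: the black case is beside the red case in the right tray and the chrome clip is with the hairbrush in the left tray; I slid both along the table in a light 20 N finger grip rather than pushing from one side, and the last top view showed both inside their open edges (arm hiding part of the black case) with the dish and bangles where they were, but the hand-in returned no verdict.

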